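Index the heel press dial to bring the tan heel under the pad

ROBOT

A 6-joint arm with a two-finger parallel gripper is mounted at the origin on a cart in front of the work surface, level with it; the furniture and walls round the work are solid. World frame = base frame: x ahead of the robot, y to its left, z up, the work surface at z = 0. Lengths are in m, angles in rad, forces in N, time in s.
With the tool pointing down it reaches from about 0.375 to 0.75 m from the base axis. Payload 9 kg.
Tool frame: the origin (TCP) lies on the centre line of the jaws, within the pads' length; the fingertips stand 22 mm ahead of it and the grasp point (between the pads) lies 3 mm ahead of it (ctrl.tip_reach is the distance from the TCP to the fingertips, in m); z points along the fingers, y is the line along which they close (so a half turn about z gives the same grasp; the last joint's range is limited). The gripper opens to 85 mm and grips with 20 to 120 N. Pads are 22 mm wide; open, the fingers measure 114 mm over their backs; the gripper's body (76 mm by 85 mm) begins 54 mm behind the grasp point. The pads swing forward as they close: fully open they stand 13 mm farther back than shut.
Start: joints at [1.06, 0.104, 0.097, 1.564, 0, 1.353], TCP at [0.173, 0.574, 0.253] pointing down, gripper open.
Joint ranges: [-2.99, 2.99], [-0.84, 1.86], [-1.1, 1.16], [-1.84, 2.11], [-1.51, 1.56], [-3.14, 3.14]. Speed limits (rad/s): [2.22, 2.22, 2.57, 3.14, 3.14, 3.14].

INTERFACE

Orientations are given as a rotation vector (axis times angle).
In Python, from bench import ctrl gives the robot as it stands.
- The arm moves only by the tool send_rows, never from a script. Its arguments are lists of equal length, an entry for each row: "travel": the shift along the tool's x, y, z in mm, a list of three; "yaw": the turn about the tool's z in degrees; "fingers": the opening, from 0 (shut) to 1 (fully open). A call has 1 to 5 rows; each row is the pose to reach, as a shift and turn from the pose commanded when the call began, along the tool's axes at that moment; what a row does not reach only later rows make up. A row lasts 1/12 s, in which the tool goes at most 41.7 mm and 7.16 degrees, less where a joint would pass 70% of its speed; a pose out of reach is approached as far as the arm can. A call with a gripper value outside its range is refused whole. The fingers move at their own pace and stop on an object; "grip_force" is the grip in N (left out, the last holds). Time passes only in rows, so rows that repeat a pose let the fingers close. It gives the time, the measured TCP pose, the force, the opening and the grip force at its end, in the units of the state.
- ctrl.state(): the state, without advancing time (a new reading comes with each control period).
- ctrl.get_image(name): name is "scene" or "top"; returns a dict with "img" (400x640x3 uint8, red, green, blue), "camera_matrix" (3x3 intrinsics, pixels), "k1" (the pictures are not rectified: a ray, as slopes to the right and down, at radius r is drawn at 1 + k1 r^2 times it, then the intrinsics apply), "pose" (4x4, takes a point from camera to world coordinates). Camera axes: x right, y up, looking along -z (the intrinsics and any distortion apply to the point x, -y, -z); pixel columns grow to the right and rows downward; lengths in m; the calibration is good to about 2 mm. A picture is of the moment at which its call begins. There is no depth.
- ctrl.hand_in(): hands the job in; it is judged then, once.
The state is a dict: "time_s": time; "joints": joint angles; "qvel": joint speeds; "tau": joint torques, N m; "tool_pos": TCP position; "eef_rot": TCP orientation; "contact_force": force on the tool from outside, world axes, zero at the start; "torque": the same for the moment, N m; "opening": opening from 0.0 (shut) to 1.0 (fully open); "finger_force": force on a finger pad.
Only numpy, scipy, OpenCV 4.12 (cv2) and the standard library are available. Lean on these libraries where they do the work, as an engineer would, in place of code of your own. Each camera call takes 0.05 s, during which the arm holds its last target. There are 200 camera calls.

TASK

The tan heel on the heel press is to be pressed next. Draw the dial's lock bolt right back by its black knob, push the dial round by its red-sleeved pins one quarter turn, whichever way brings the tan heel under the press pad, until it drops into its detent there, then slide the lock bolt fully home again. The heels carry wet cement: do not touch them, keep them lying in their nests, and leave the loose things on the bench alone.

Things in the scene. Friction and masses are not known exactly. Their poses are not given: they have to be found in the camera images.
- heel_press: Green cast heel press with an index dial, bolted down. Origin: on the bench under the dial's axis. +x (away from the robot) to the press column (0.16 to 0.21 m out, 0.20 m tall; its arm carries the pad, 94 mm above the bench, over the far nest), -y (robot's right) to the lock bolt, +y to the detent roller. Bar of the press screw 0.26 m high.
- dial_plate (a joint): Turn of the grey four-lobed dial (lobes reach 136 mm from its axis, top 50 mm above the bench), rad, 0 at the start, + anticlockwise from above. Detents every 1.571, held by a sprung roller: about 6 to 12 N at a pin takes it over a crest halfway (0.785); from about 1.1 the roller draws it quickly on into the next detent by itself. Left nearer the crest it may stay there.
- lock_bolt (a joint): Travel of the lock bolt, m: 0 fully home in a slot of the dial (dial locked), 0.025 fully drawn back, outward along the press's -y. It takes about 3 N to slide, has firm stops at both ends and stays where it is left. It goes home only when the dial sits in a detent.
- bolt_knob (a point): Middle of the bolt's upright black knob: 20 mm diameter, from 51 to 87 mm above the bench, point at 69 mm; 160 mm from the dial's axis along the press's -y when the bolt is home, 185 mm when drawn back. Free space 38 mm wide between the knob (bolt home) and the rail of the nest before it. Bolt bar and its bearings stay below 41 mm and reach 253 mm from the axis.
- dial_centre (a point): Centre of the dial on its top face, 50 mm above the bench. Four nests (steel rails 7 mm high, corners reach 113 mm from the axis) stand at the press's +x, +y, -x, -y; the -x nest, toward the robot, is empty at the start.
- pin_a (a point): Push pin on the dial, at the start between the press's +x and +y. Pins stand 126 mm from the axis, midway between nests; red sleeve, 16 mm diameter, tops 96 mm above the bench; point at 73 mm. A finger more than 115 mm from the axis clears all nests and heels as the dial turns.
- pin_b (a point): Push pin, like pin_a, at the start between the press's +y and -x (front left as the robot sees it).
- pin_c (a point): Push pin, like pin_a, at the start between the press's -x and -y (front right as the robot sees it).
- pin_d (a point): Push pin, like pin_a, at the start between the press's -y and +x.
- press_point (a point): Point under the pad at the height of the dial's top, 75 mm from the axis along the press's +x: the tan heel's origin must come here.
- tan_heel: Tan heel block, 60x58x18 mm, loose in a nest with 2 mm of play, at the start in the nest at the press's +y or -y, 75 mm from the axis. Origin: middle of its underside, 50 mm above the bench.
- black_heel_side: Black heel block, 60x58x22 mm, loose in the nest across the dial from the tan one. Origin: middle of its underside.
- black_heel_back: Black heel block, 60x58x22 mm, loose in the nest under the pad at the start. Origin: middle of its underside.
- screwdriver_red: Loose red-handled screwdriver, 156 mm long, lying on the bench to the right of the press. Not part of the job. Origin: middle of its underside.
- awl_a: Loose light-handled awl, 144 mm long, lying on the bench to the right of the press. Not part of the job. Origin: middle of its underside.
- spool_tan: Loose spool of tan thread, 38 mm diameter, 58 mm tall, standing on the bench right of the press. Not part of the job. Origin: middle of its underside.
There are look-alikes about, which are no part of the job. Leave any yellow look-alike of the black_heel_side alone.

How it is judged:
On the way, in this order (a step that is already met when the one before it is completed fails the run):
1. the lock bolt is drawn back, more than 20 mm of its 25 mm (value of joint lock_bolt above 0.02 m), for 0.2 s.
2. with the bolt still back, the dial rests in its next detent with the tan heel under the pad (horizontal distance between tan_heel and press_point below 0.008 m and (value of joint dial_plate between -1.6058 and -1.5358 rad or value of joint dial_plate between 1.5358 and 1.6058 rad) and velocity of joint dial_plate between -0.05 and 0.05 rad/s and value of joint lock_bolt above 0.018 m), for 0.2 s.
At the end, for the whole second after the job is handed in: the lock bolt is home to within 3 mm; the dial stands at rest a quarter turn from its start (within 0.035 rad) with the tan heel within 8 mm of the point under the pad; all three heels lie at rest, flat in their nests (value of joint lock_bolt below 0.003 m and horizontal distance between tan_heel and press_point below 0.008 m and (value of joint dial_plate between -1.6058 and -1.5358 rad or value of joint dial_plate between 1.5358 and 1.6058 rad) and velocity of joint dial_plate between -0.05 and 0.05 rad/s and height (world z) of tan_heel between 0.047 and 0.054 m and horizontal distance between tan_heel and dial_centre between 0.068 and 0.082 m and angle between each of tan_heel, black_heel_side, black_heel_back's own z axis and vertical below 0.1 rad and height (world z) of black_heel_side between 0.047 and 0.054 m and horizontal distance between black_heel_side and dial_centre between 0.068 and 0.082 m and height (world z) of black_heel_back between 0.047 and 0.054 m and horizontal distance between black_heel_back and dial_centre between 0.068 and 0.082 m and linear speed of each of tan_heel, black_heel_side, black_heel_back below 0.02 m/s); the robot touches nothing.
It fails at once if a heel is touched by the robot (over 1 N) (contact force between any of the fingers, the arm and tan_heel above 1 N or contact force between any of the fingers, the arm and black_heel_side above 1 N or contact force between any of the fingers, the arm and black_heel_back above 1 N).
It fails at once if the dial is taken far past one quarter turn (over 1.9 rad from its start) (value of joint dial_plate above 1.9 rad or value of joint dial_plate below -1.9 rad).
It fails at once if a loose thing beside the press is moved more than 20 mm (distance of any of screwdriver_red, awl_a, spool_tan from where it was at the start of the episode above 0.02 m).
It also fails if it takes over 54 s, if anything falls off the work surface, if the arm or the gripper's body presses on something with over 40 N, if the wrist force passes 120 N, or if a joint passes its speed limit or range.

## Working session

There is one attempt and no reset: what is moved stays moved. The work goes in short steps, Python scripts to look and compute and a tool call to move; the robot and the scene stay as the last step left them, time stands still between calls to the robot, and variables do not carry over. Pictures are saved under pics/ and viewed, at most 10 in all, crops included, and the job is handed in when it is done.

Besides the shell and the picture viewer there is one more tool, called as a command line: name --pt "numbers of a row" for each row, then --argument value for the rest. send_rows: Moves the arm, as the interface text tells. Its arguments: {"type":"object","properties":{"travel":{"type":"array","items":{"type":"array","items":{"type":"number"}}},"yaw":{"type":"array","items":{"type":"number"}},"fingers":{"type":"array","items":{"type":"number"}},"grip_force":{"type":"number"}},"required":["travel","yaw","fingers"]}

```bash
mkdir -p pics; cat > h.py <<'E'
import numpy as np, cv2
from bench import ctrl
def grab(n):
    d=ctrl.get_image(n); return d
def ray(d,u,v):
    K=np.array(d["camera_matrix"]);x=(u-K[0,2])/K[0,0];y=(v-K[1,2])/K[1,1]
    rd=np.hypot(x,y);r=rd
    for _ in range(30): r=rd/(1+d["k1"]*r*r)
    s=r/rd if rd>0 else 1
    P=np.array(d["pose"]);return P[:3,3],P[:3,:3]@np.array([x*s,-y*s,-1])
def onz(d,u,v,z):
    o,r=ray(d,u,v);return o+r*(z-o[2])/r[2]
def proj(d,p):
    P=np.array(d["pose"]);c=P[:3,:3].T@(np.array(p)-P[:3,3]);x,y=c[0]/-c[2],-c[1]/-c[2]
    k=1+d["k1"]*(x*x+y*y);K=np.array(d["camera_matrix"])
    return K[0,0]*x*k+K[0,2],K[1,1]*y*k+K[1,2]
def save(d,f): cv2.imwrite(f,d["img"][:,:,::-1])
E
python3 - <<'E'
from h import *
for n in("scene","top"):
    d=grab(n);save(d,f"pics/{n}0.png");print(n,np.round(d["pose"],3).tolist(),d["k1"],d["camera_matrix"][0])
    hsv=cv2.cvtColor(d["img"],cv2.COLOR_RGB2HSV)
    m=((hsv[...,0]<8)|(hsv[...,0]>172))&(hsv[...,1]>130)&(hsv[...,2]>70)
    k,l,s,c=cv2.connectedComponentsWithStats(m.astype(np.uint8))
    for i in range(1,k):
        if s[i,4]>25: print(s[i],c[i].round(1),onz(d,*c[i],.08).round(3))
print(ctrl.state())
E
```

```text
scene [[-0.746, 0.334, -0.577, -0.101], [-0.666, -0.374, 0.645, 0.904], [0.0, 0.865, 0.501, 0.654], [0.0, 0.0, 0.0, 1.0]] -0.019458210687741475 [424.59733528   0.         324.06589298]
[ 309   38   76   79 3182] [341.4  80.5] [ 1.324 -0.828  0.08 ]
[385  38  18  68 737] [393.1  67.7] [ 1.286 -1.254  0.08 ]
[330  45   8   6  27] [333.5  47.3] [ 1.958 -1.502  0.08 ]
[339  48  10   7  26] [342.8  50.7] [ 1.83  -1.451  0.08 ]
[271 103  16   8  47] [277.5 106.9] [ 1.246 -0.3    0.08 ]
[ 92 121  13  23  95] [ 97.7 130.7] [1.545 0.347 0.08 ]
[566 120   9  11  32] [569.2 125.8] [ 0.23 -0.9   0.08]
[550 128  14  14  40] [556. 135.] [ 0.239 -0.762  0.08 ]
[329 139  42  15 228] [350.1 145.1] [ 0.744 -0.177  0.08 ]
[635 143   5  11  38] [637.7 148.4] [-0.013 -0.821  0.08 ]
[227 162  12   3  31] [232.8 163.2] [0.929 0.185 0.08 ]
[348 167  21  15  80] [357.6 173.2] [ 0.59  -0.022  0.08 ]
[322 174  17   6  45] [330.8 175.8] [0.639 0.045 0.08 ]
[433 178  23  12 179] [442.4 183.4] [ 0.367 -0.133  0.08 ]
[281 182  21  15 138] [291.6 188.2] [0.671 0.178 0.08 ]
[395 195  12  14  82] [400.9 201.1] [0.401
[... 849 characters left out ...]
465.5 394.4] [ 0.03  -0.131  0.08 ]
{'time_s': 0.1, 'joints': array([1.06031427e+00, 1.04640566e-01, 9.65484745e-02, 1.56389862e+00,
       1.71643210e-05, 1.35309809e+00]), 'qvel': array([-0.00085302, -0.00270411,  0.00206706,  0.00088793, -0.00108411,
       -0.00160137]), 'tau': array([ 6.24567518e-03, -5.58208179e+01,  5.04719424e+01,  1.32057024e-02,
       -3.21494445e-04, -5.34228082e-05]), 'tool_pos': array([0.17302093, 0.57422917, 0.25260029]), 'eef_rot': array([-4.58198404e-01, -3.10755252e+00,  1.74330886e-03]), 'contact_force': array([ 0.50367145, -1.09770788,  0.42880186]), 'torque': array([0.01498665, 0.03243883, 0.00960549]), 'finger_force': 0.0, 'opening': 0.9988139935541921}
```

View pics/scene0.png

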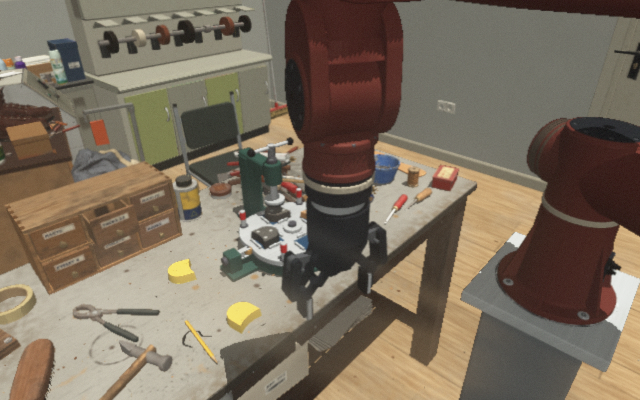

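View pics/top0.png

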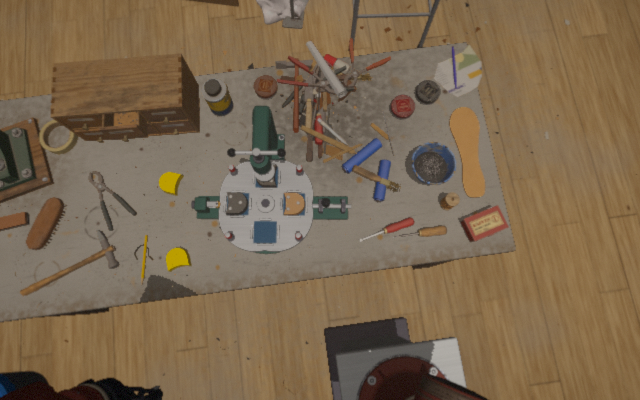

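The top view shows the dial hub at about (266,203). The tan heel is in the right (-y) nest at (293,203), a black heel is in the left nest at (237,203), and the third heel is under the pad at (266,178). The blue empty nest is at (265,232). The pins are near (231,170), (300,170), (230,237) and (300,238), the lock bolt is to the right near (330,206), and yellow look-alikes lie on the bench at (170,183) and (177,259). Since the tan heel sits at -y, it has to turn anticlockwise (+). Next I'll measure positions and check an enlarged crop.

```bash
python3 - <<'E'
from h import *
d=grab("top");im=d["img"]
hsv=cv2.cvtColor(im,cv2.COLOR_RGB2HSV)
m=((hsv[...,0]<10)|(hsv[...,0]>170))&(hsv[...,1]>100)&(hsv[...,2]>50)
k,l,s,c=cv2.connectedComponentsWithStats(m.astype(np.uint8))
P=[]
for i in range(1,k):
    x,y=c[i]
    if s[i,4]>5 and 215<x<315 and 155<y<250: 
        w=onz(d,x,y,.09);P.append(w);print(s[i],c[i].round(1),w.round(4))
g=(abs(hsv[...,0].astype(int)-15)<8)&(hsv[...,1]>90)&(hsv[...,2]>100)
k,l,s,c=cv2.connectedComponentsWithStats(g.astype(np.uint8))
for i in range(1,k):
    x,y=c[i]
    if s[i,4]>80 and 215<x<315 and 155<y<250: print("tan",s[i],c[i].round(1),onz(d,x,y,.068).round(4))
b=im.max(2)<60
k,l,s,c=cv2.connectedComponentsWithStats(b.astype(np.uint8))
for i in range(1,k):
    x,y=c[i]
    if s[i,4]>8 and 312<x<360 and 190<y<225: print("dark",s[i],c[i].round(1),onz(d,x,y,.087).round(4))
cv2.imwrite("pics/crop1.png",cv2.resize(im[145:255,190:350,::-1],None,fx=5,fy=5,interpolation=cv2.INTER_CUBIC))
E
```

```text
[230 168   5   4  12] [232.5 169.8] [0.6517 0.36   0.09  ]
[297 169   5   3  11] [299.2 170.4] [0.6263 0.1874 0.09  ]
[228 234   4   5  11] [230.  236.4] [0.4779 0.3825 0.09  ]
tan [284 193  21  22 337] [293.6 203.4] [0.5456 0.2134 0.068 ]
dark [321 198   9  10  64] [325.3 201.8] [0.5343 0.1315 0.087 ]
```

View pics/crop1.png

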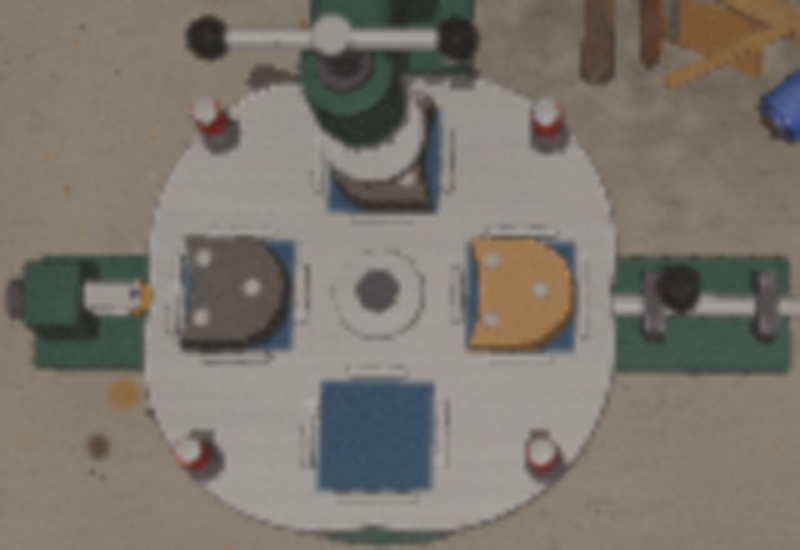

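The crop confirms it. The tan block at pixel (293,203) is the only tan heel on the dial and sits in the nest beside the bolt. The knob is at about (326,202), and the pin caps are at crop (209,111), (548,104), (191,449) and (542,447). I'll fit the press pose to these.

```bash
python3 - <<'E'
from h import *
d=grab("top")
f=lambda x,y,z: onz(d,190+x/5-.4,145+y/5-.4,z)
a,dd,b,c=[f(*p,.096) for p in((209,109),(548,104),(191,448),(543,447))]
for n,p in zip("adbc",(a,dd,b,c)): print(n,p.round(4))
C=(a+b+c+dd)/4; print("C",C, "radii",[np.linalg.norm((p-C)[:2]).round(4) for p in(a,b,c,dd)])
ang=[np.arctan2(*(p-C)[[1,0]])-o for p,o in((a,np.pi/4),(b,3*np.pi/4),(c,-3*np.pi/4),(dd,-np.pi/4))]
ang=[(x+np.pi)%(2*np.pi)-np.pi for x in ang];print("yaw",np.round(ang,4))
kn=f(681,286,.087);print("knob",kn,np.linalg.norm((kn-C)[:2]),np.arctan2(*(kn-C)[[1,0]])+np.pi/2)
hub=f(377,290,.052);print("hub",hub)
E
```

```text
a [0.6592 0.361  0.096 ]
d [0.6378 0.1857 0.096 ]
b [0.4831 0.3864 0.096 ]
c [0.4596 0.211  0.096 ]
C [0.55992462 0.28600459 0.096     ] radii [np.float64(0.1244), np.float64(0.1264), np.float64(0.1253), np.float64(0.127)]
yaw [-0.1386 -0.1321 -0.1433 -0.1252]
knob [0.53419935 0.13019731 0.087     ] 0.15791674649018667 -0.16363327716506992
hub [0.56171194 0.28892747 0.052     ]
```

The pose fits are consistent: pin radii are 124–127 mm against 126 nominal, and the knob is at 158 against 160. That gives C≈(0.560,0.287) and yaw≈-0.135. Next I'll work out the move to a hover above the knob, with the jaws closing along the press's x.

```bash
cat >> h.py <<'E'
from scipy.spatial.transform import Rotation as R
C=np.array([.560,.287]);PSI=-.137
def pw(x,y): return C+np.array([[np.cos(PSI),-np.sin(PSI)],[np.sin(PSI),np.cos(PSI)]])@[x,y]
def inp(p): return np.array([[np.cos(PSI),np.sin(PSI)],[-np.sin(PSI),np.cos(PSI)]])@(np.array(p[:2])-C)
def go(xy,z,ydeg=None):
    s=ctrl.state();M=R.from_rotvec(s["eef_rot"]).as_matrix();p=s["tool_pos"]
    a=np.degrees(np.arctan2(M[1,1],M[0,1]))
    print("t",round(s["time_s"],2),"pos",p.round(4),"press mm",(inp(p)*1e3).round(1),"yang",a.round(1),"F",s["contact_force"].round(1),"op",round(s["opening"],2))
    print(" shift mm",(M.T@(np.r_[xy,z]-p)*1e3).round(1), "yaw", None if ydeg is None else round((a-ydeg+90)%180-90,1))
E
python3 -c "
from h import *
go(np.array([.536,.129]),.17,np.degrees(PSI))"
```

```text
t 0.2 pos [0.1731 0.5743 0.2528] press mm [-422.5  231.8] yang 73.2 F [ 0.2  0.2 -0.4] op 1.0
 shift mm [-476.  -321.5   83. ] yaw 81.1
```

send_rows --pt "-33 -22 0" --pt "-66 -44 0" --pt "-99 -66 0" --pt "-132 -88 0" --pt "-165 -110 0" --yaw '[6, 12, 18, 24, 30]' --fingers '[0.7, 0.7, 0.7, 0.7, 0.7]' --grip_force 30

```text
time_s: 0.62
tool_pos: [0.3, 0.4201, 0.2532]
eef_rot: [1.254, 2.881, 0.0]
contact_force: [1.5, 0.5, -0.1]
opening: 0.703
finger_force: 0.0
```

```bash
python3 -c "
from h import *
go(np.array([.536,.129]),.17,np.degrees(PSI))"
```

```text
t 0.62 pos [0.3    0.4201 0.2532] press mm [-275.7   96.3] yang 43.0 F [ 1.5  0.5 -0.1] op 0.7
 shift mm [-373.8  -25.7   83.2] yaw 50.8
```

send_rows --pt "-37 -3 4" --pt "-74 -5 8" --pt "-111 -8 12" --pt "-148 -10 16" --pt "-185 -13 20" --yaw '[6, 12, 18, 24, 30]' --fingers '[0.7, 0.7, 0.7, 0.7, 0.7]'

```text
time_s: 1.03
tool_pos: [0.4175, 0.2763, 0.2332]
eef_rot: [1.957, 2.457, 0.001]
contact_force: [0.0, -0.1, 0.5]
opening: 0.701
finger_force: 0.0
```

```bash
python3 -c "
from h import *
go(np.array([.536,.129]),.17,np.degrees(PSI))"
```

```text
t 1.03 pos [0.4175 0.2763 0.2332] press mm [-139.7  -30.1] yang 12.9 F [ 0.  -0.1  0.5] op 0.7
 shift mm [-170.    82.6   63.2] yaw 20.8
```

send_rows --pt "-34 17 10" --pt "-68 33 20" --pt "-102 50 35" --pt "-136 66 50" --pt "-170 83 63" --yaw '[5, 10, 15, 20, 21]' --fingers '[0.7, 0.7, 0.7, 0.7, 0.7]'

```text
time_s: 1.45
tool_pos: [0.537, 0.1296, 0.1694]
eef_rot: [-2.372, -2.059, 0.0]
contact_force: [0.8, 1.1, 0.2]
opening: 0.701
finger_force: 0.0
```

```bash
python3 - <<'E'
from h import *
go(np.array([.536,.129]),.085,np.degrees(PSI))
d=grab("scene");print(proj(d,[.536,.129,.087]));u,v=map(int,proj(d,[.536,.129,.1]))
x0,y0=max(u-80,0),max(v-60,0)
cv2.imwrite("pics/s1.png",cv2.resize(d["img"][y0:y0+120,x0:x0+160,::-1],None,fx=5,fy=5));print(x0,y0)
E
```

```text
t 1.45 pos [0.537  0.1296 0.1694] press mm [  -1.3 -159.1] yang -8.1 F [0.8 1.1 0.2] op 0.7
 shift mm [-0.7 -0.9 84.4] yaw -0.2
(np.float64(339.3418493557762), np.float64(195.35785905693328))
259 131
```

View pics/s1.png

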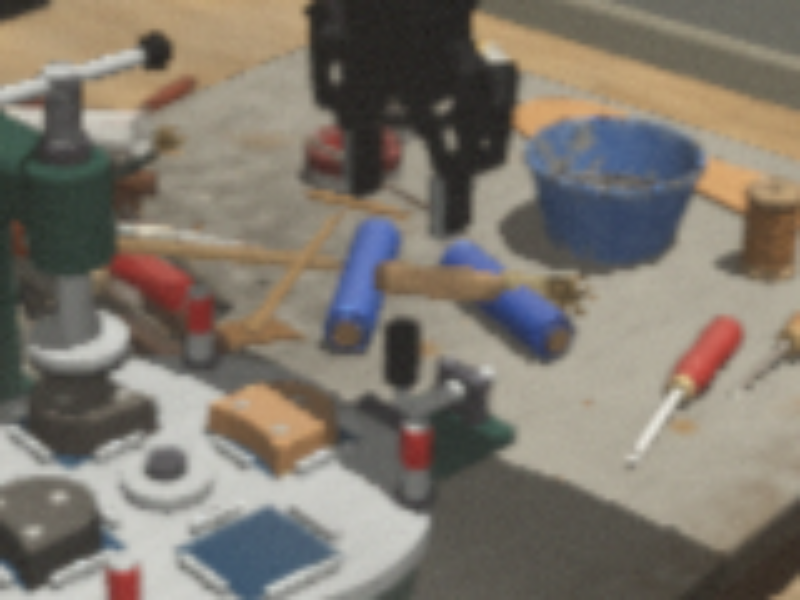

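The picture shows the knob top at crop (403,322), which is pixel (339.6,195.4). The predicted pixel was (339.3,195.4), so the position is confirmed, with the gripper hovering straight above. I'll descend and grip.

send_rows --pt "-1 -1 30" --pt "-1 -1 60" --pt "-1 -1 80" --pt "-1 -1 89" --pt "-1 -1 89" --yaw '[0, 0, 0, 0, 0]' --fingers '[0.7, 0.7, 0.7, 0.7, 0.7]'

```text
time_s: 1.92
tool_pos: [0.5335, 0.1305, 0.079]
eef_rot: [-2.365, -2.064, 0.005]
contact_force: [-0.6, 0.3, -0.6]
opening: 0.699
finger_force: 0.0
```

send_rows --pt "0 0 0" --pt "0 0 0" --pt "0 0 0" --pt "0 0 0" --pt "0 0 0" --yaw '[0, 0, 0, 0, 0]' --fingers '[0.1, 0.1, 0.1, 0.1, 0.1]' --grip_force 30

```text
time_s: 2.33
tool_pos: [0.5358, 0.1307, 0.0832]
eef_rot: [2.366, 2.065, 0.002]
contact_force: [-4.2, 0.1, 6.5]
opening: 0.226
finger_force: 29.1
```

```bash
python3 -c "
from h import *
go(pw(0,-.186),.08,np.degrees(PSI));print(ctrl.state()['finger_force'])"
```

```text
t 2.33 pos [0.5358 0.1307 0.0832] press mm [  -2.6 -158.2] yang -7.8 F [-4.2  0.1  6.5] op 0.23
 shift mm [-27.8   2.6   3.2] yaw 0.1
29.12100076675415
```

send_rows --pt "-6 0 0" --pt "-12 0 0" --pt "-18 0 0" --pt "-23 0 0" --pt "-27 0 0" --yaw '[0, 0, 0, 0, 0]' --fingers '[0.1, 0.1, 0.1, 0.1, 0.1]'

```text
time_s: 2.75
tool_pos: [0.5322, 0.1054, 0.0831]
eef_rot: [-2.364, -2.066, -0.008]
contact_force: [2.2, 29.8, 2.6]
opening: 0.222
finger_force: 29.2
```

```bash
python3 -c "
from h import *
go(pw(0,-.186),.08,np.degrees(PSI));print(ctrl.state()['finger_force'])"
```

```text
t 2.75 pos [0.5322 0.1054 0.0831] press mm [  -2.7 -183.7] yang -7.7 F [ 2.2 29.8  2.6] op 0.22
 shift mm [-2.4  2.7  3.1] yaw 0.1
29.175518453121185
```

The bolt moved 25.5 mm and met a 30 N reaction at the end, so it is drawn back against its stop. I'll release and rise.

send_rows --pt "1 0 0" --pt "1 0 0" --pt "1 0 0" --pt "1 0 0" --pt "1 0 -30" --yaw '[0, 0, 0, 0, 0]' --fingers '[0.4, 0.6, 0.6, 0.6, 0.6]'

```text
time_s: 3.17
tool_pos: [0.5284, 0.1048, 0.1063]
eef_rot: [-2.363, -2.062, 0.01]
contact_force: [-0.3, -0.2, -1.5]
opening: 0.599
finger_force: 0.0
```

```bash
python3 -c "
from h import *
go(pw(-.11,-.07),.17,37);go(pw(-.065,.114),.17,37);print(ctrl.state()['joints'].round(2))"
```

```text
t 3.17 pos [0.5284 0.1048 0.1063] press mm [  -6.4 -184.8] yang -7.8 F [-0.3 -0.2 -1.5] op 0.6
 shift mm [ 114.9 -104.   -62.9] yaw -44.8
t 3.17 pos [0.5284 0.1048 0.1063] press mm [  -6.4 -184.8] yang -7.8 F [-0.3 -0.2 -1.5] op 0.6
 shift mm [298.9 -58.7 -63.5] yaw -44.8
[-0.05 -0.05 -0.32  1.3  -0.    1.66]
```

send_rows --pt "0 0 -35" --pt "10 -20 -63" --pt "45 -50 -63" --pt "80 -77 -63" --pt "115 -104 -63" --yaw '[0, -7, -14, -21, -28]' --fingers '[0, 0, 0, 0, 0]'

```text
time_s: 3.58
tool_pos: [0.4484, 0.2254, 0.1752]
eef_rot: [1.79, 2.58, 0.002]
contact_force: [-0.4, -0.5, 0.5]
opening: -0.002
finger_force: 0.0
```

```bash
python3 -c "
from h import *
go(pw(-.065,.114),.17,37)"
```

```text
t 3.58 pos [0.4484 0.2254 0.1752] press mm [-102.1  -76.3] yang 20.5 F [-0.4 -0.5  0.5] op -0.0
 shift mm [149.9 122.9   5.4] yaw -16.5
```

send_rows --pt "30 24 0" --pt "60 49 0" --pt "90 74 3" --pt "120 98 5" --pt "150 123 5" --yaw '[-4, -8, -12, -16, -16]' --fingers '[0, 0, 0, 0, 0]'

```text
time_s: 4.0
tool_pos: [0.5124, 0.4097, 0.1687]
eef_rot: [1.414, 2.805, -0.001]
contact_force: [1.0, -0.8, -0.3]
opening: 0.004
finger_force: 0.0
```

```bash
python3 - <<'E'
from h import *
go(pw(-.065,.114),.082,37)
d=grab("scene");u,v=map(int,proj(d,np.r_[pw(-.075,.1),.1]))
x0,y0=u-80,v-70
cv2.imwrite("pics/s2.png",cv2.resize(d["img"][y0:y0+120,x0:x0+160,::-1],None,fx=5,fy=5));print(x0,y0)
for p in ([-.065,.114],[-.0891,.0891]):
    print([ (np.array(proj(d,np.r_[pw(*p),z]))-[x0,y0])*5 for z in(.148,.096,.06)])
E
```

```text
t 4.0 pos [0.5124 0.4097 0.1687] press mm [-63.9 115.1] yang 36.5 F [ 1.  -0.8 -0.3] op 0.0
 shift mm [ 0.  -1.5 86.7] yaw -0.5
195 169
[array([355.36694003, 264.02177443]), array([363.32346808, 361.30724824]), array([368.59297123, 425.57272455])]
[array([434.15372669, 266.85007889]), array([439.95931942, 364.26999731]), array([443.80382153, 428.61680124])]
```

View pics/s2.png

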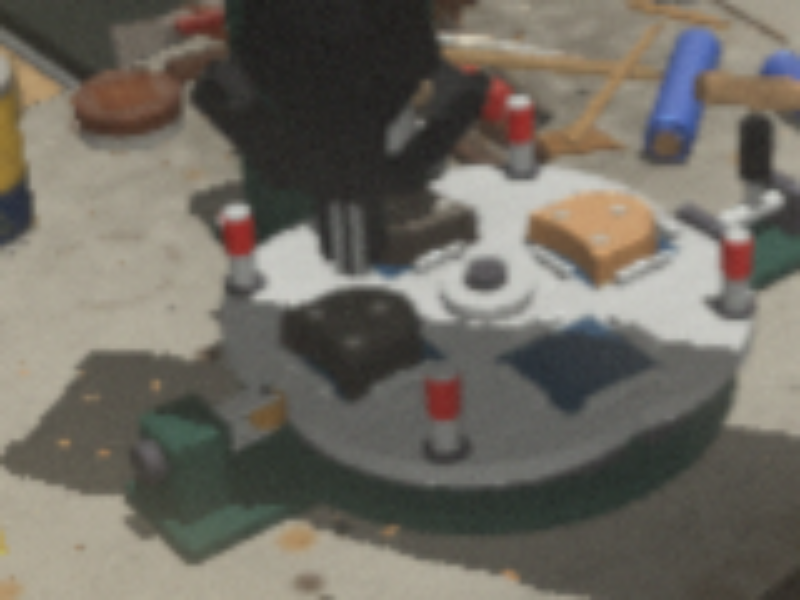

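The fingers hang at crop (350,270) and pin_b's top is at (443,372), as predicted, with the black heel's corner well clear. I'll descend behind pin_b.

send_rows --pt "0 -1 25" --pt "0 -1 50" --pt "0 -1 72" --pt "0 -1 87" --pt "0 -1 87" --yaw '[0, 0, 0, 0, 0]' --fingers '[0, 0, 0, 0, 0]'

```text
time_s: 4.47
tool_pos: [0.5095, 0.406, 0.078]
eef_rot: [-1.419, -2.799, 0.008]
contact_force: [-0.9, -0.3, -1.2]
opening: -0.0
finger_force: 0.0
```

```bash
cat >> h.py <<'E'
def arc(angs,r=.131,z=.082,off=0):
    s=ctrl.state();M=R.from_rotvec(s["eef_rot"]).as_matrix();p=s["tool_pos"];a=np.degrees(np.arctan2(M[1,1],M[0,1]))
    q=inp(p);print("F",s["contact_force"].round(1),"t",round(s["time_s"],2),"ang",np.degrees(np.arctan2(q[1],q[0])).round(1)%360,"r",np.hypot(*q).round(4),"z",p[2].round(4))
    for f in angs:
        t=np.r_[pw(r*np.cos(np.radians(f)),r*np.sin(np.radians(f))),z]
        yt=f-90+np.degrees(PSI)+off
        print(f,(M.T@(t-p)*1e3).round(1),round((a-yt+90)%180-90,1))
E
python3 -c "
from h import *
arc([121,124,127.5,131,134.5])"
```

```text
F [-0.9 -0.3 -1.2] t 4.47 ang 120.8 r 0.1293 z 0.078
121 [ 1.8 -0.  -4. ] 13.1
124 [ 3.1 -6.8 -4. ] 10.1
127.5 [  4.3 -14.7  -3.9] 6.6
131 [  5.  -22.6  -3.9] 3.1
134.5 [  5.1 -30.6  -3.8] -0.4
```

send_rows --pt "2 -7 -2" --pt "4 -15 -2" --pt "5 -22 -2" --pt "5 -27 -2" --pt "5 -31 -2" --yaw '[0, 0, 0, 0, 0]' --fingers '[0, 0, 0, 0, 0]'

```text
time_s: 4.88
tool_pos: [0.486, 0.3935, 0.0872]
eef_rot: [1.419, 2.798, 0.008]
contact_force: [11.1, 2.6, -6.4]
opening: 0.001
finger_force: 5.0
```

```bash
python3 -c "
from h import *
arc([137,140.5,144,147.5,151])"
```

```text
F [11.1  2.6 -6.4] t 4.88 ang 132.7 r 0.1297 z 0.0872
137 [ 1.1 -9.9  5.1] -2.9
140.5 [  0.5 -17.9   5.1] -6.4
144 [ -0.7 -25.8   5. ] -9.9
147.5 [ -2.3 -33.7   5. ] -13.4
151 [ -4.4 -41.4   4.9] -16.9
```

send_rows --pt "1 -8 2" --pt "0 -16 2" --pt "-1 -24 2" --pt "-3 -32 2" --pt "-5 -40 2" --yaw '[-3, -7, -10, -14, -17]' --fingers '[0, 0, 0, 0, 0]'

```text
time_s: 5.3
tool_pos: [0.4572, 0.3667, 0.0864]
eef_rot: [0.984, 2.977, 0.011]
contact_force: [9.2, 4.3, 1.3]
opening: -0.003
finger_force: 4.8
```

```bash
python3 -c "
from h import *
arc([155.5,159,162.5,166,169.5])"
```

```text
F [9.2 4.3 1.3] t 5.3 ang 150.0 r 0.1301 z 0.0864
155.5 [  0.6 -12.5   4.3] -4.2
159 [ -0.2 -20.4   4.2] -7.7
162.5 [ -1.5 -28.3   4.2] -11.2
166 [ -3.3 -36.1   4.1] -14.7
169.5 [ -5.6 -43.8   4. ] -18.2
```

send_rows --pt "0 -8 2" --pt "-1 -16 2" --pt "-2 -24 2" --pt "-4 -32 2" --pt "-6 -40 2" --yaw '[-4, -8, -11, -15, -18]' --fingers '[0, 0, 0, 0, 0]'

```text
time_s: 5.72
tool_pos: [0.4373, 0.3306, 0.0841]
eef_rot: [0.505, 3.095, 0.007]
contact_force: [4.7, 3.4, 1.6]
opening: 0.002
finger_force: 2.2
```

```bash
python3 -c "
from h import *
arc([173,176.5,180,183.5,187])"
```

```text
F [4.7 3.4 1.6] t 5.72 ang 168.3 r 0.1302 z 0.0841
173 [  0.5 -10.8   2. ] -3.7
176.5 [ -0.2 -18.8   2. ] -7.2
180 [ -1.5 -26.7   1.9] -10.7
183.5 [ -3.2 -34.5   1.9] -14.2
187 [ -5.4 -42.2   1.9] -17.7
```

send_rows --pt "0 -8 1" --pt "-1 -16 1" --pt "-2 -24 1" --pt "-4 -32 1" --pt "-6 -40 1" --yaw '[-4, -7, -11, -14, -18]' --fingers '[0, 0, 0, 0, 0]'

```text
time_s: 6.13
tool_pos: [0.4287, 0.2897, 0.0816]
eef_rot: [0.017, 3.139, 0.002]
contact_force: [-0.7, -0.8, -0.5]
opening: 0.003
finger_force: 0.0
```

```bash
python3 - <<'E'
from h import *
arc([190,192,194,196,198])
d=grab("top");save(d,"pics/t3.png")
hsv=cv2.cvtColor(d["img"],cv2.COLOR_RGB2HSV)
g=(abs(hsv[...,0].astype(int)-15)<8)&(hsv[...,1]>90)&(hsv[...,2]>100)
k,l,s,c=cv2.connectedComponentsWithStats(g.astype(np.uint8))
for i in range(1,k):
    x,y=c[i]
    if s[i,4]>50 and 215<x<315 and 155<y<250: w=onz(d,x,y,.068);q=inp(w);print("tan",s[i],q,np.degrees(np.arctan2(q[1],q[0])))
m=((hsv[...,0]<10)|(hsv[...,0]>170))&(hsv[...,1]>100)&(hsv[...,2]>50)
k,l,s,c=cv2.connectedComponentsWithStats(m.astype(np.uint8))
for i in range(1,k):
    x,y=c[i];q=inp(onz(d,x,y,.088))
    if s[i,4]>4 and .1<np.hypot(*q)<.15: print("pin",c[i].round(),np.hypot(*q).round(3),np.degrees(np.arctan2(q[1],q[0])).round(1))
E
```

```text
F [-0.7 -0.8 -0.5] t 6.13 ang 186.7 r 0.1313 z 0.0816
190 [-0.5 -7.7 -0.4] -2.8
192 [ -0.8 -12.2  -0.4] -4.8
194 [ -1.2 -16.8  -0.4] -6.8
196 [ -1.9 -21.3  -0.4] -8.8
198 [ -2.6 -25.8  -0.4] -10.8
tan [264 168  24  22 265] [ 0.06263844 -0.03502502] -29.21224805566601
pin [248. 160.] 0.117 23.2
pin [310. 186.] 0.123 -72.1
```

The dial is at about 62° and the force has dropped away, so it is past the crest. I'll advance a little further and then wait.

send_rows --pt "0 -6 0" --pt "-1 -12 0" --pt "-1 -16 0" --pt "-1 -16 0" --pt "-1 -16 0" --yaw '[-2, -4, -6, -6, -6]' --fingers '[0, 0, 0, 0, 0]'

```text
time_s: 6.6
tool_pos: [0.4294, 0.2741, 0.0806]
eef_rot: [-0.139, 3.137, 0.001]
contact_force: [-0.6, 0.5, 0.5]
opening: -0.002
finger_force: 0.0
```

```bash
cat > pins.py <<'E'
from h import *
d=grab("top")
hsv=cv2.cvtColor(d["img"],cv2.COLOR_RGB2HSV)
m=((hsv[...,0]<10)|(hsv[...,0]>170))&(hsv[...,1]>100)&(hsv[...,2]>50)
k,l,s,c=cv2.connectedComponentsWithStats(m.astype(np.uint8))
for i in range(1,k):
    x,y=c[i];q=inp(onz(d,x,y,.088))
    if s[i,4]>4 and .1<np.hypot(*q)<.15: print("pin",c[i].round(),np.hypot(*q).round(3),np.degrees(np.arctan2(q[1],q[0])).round(1))
E
python3 pins.py; python3 -c "
from h import *
arc([198])"
```

```text
pin [232. 170.] 0.118 46.3
pin [299. 170.] 0.121 -48.4
pin [299. 238.] 0.133 -136.8
F [ 0.5  1.  -1.1] t 6.65 ang 193.5 r 0.1313 z 0.0804
198 [ -0.8 -10.4  -1.6] -5.0
```

All visible pins are back at detent positions, (232,170), (299,170) and (299,238), so the quarter turn is complete. I'll rise and go round to the outside of the knob to push the bolt home with shut fingers.

send_rows --pt "0 3 -20" --pt "0 3 -55" --pt "0 3 -90" --pt "0 3 -90" --pt "0 3 -90" --yaw '[0, 0, 0, 3, 6]' --fingers '[0, 0, 0, 0, 0]'

```text
time_s: 7.07
tool_pos: [0.43, 0.2777, 0.1725]
eef_rot: [0.027, 3.137, 0.003]
contact_force: [-0.3, 0.2, -0.9]
opening: 0.003
finger_force: 0.0
```

```bash
python3 -c "
from h import *
go(pw(-.0025,-.226),.17,90+np.degrees(PSI))"
```

```text
t 7.07 pos [0.43   0.2777 0.1725] press mm [-127.5  -27. ] yang 89.0 F [-0.3  0.2 -0.9] op 0.0
 shift mm [-100.2 -212.6    2.6] yaw 6.9
```

send_rows --pt "-17 -36 0" --pt "-34 -72 0" --pt "-51 -108 1" --pt "-68 -144 2" --pt "-85 -180 2" --yaw '[2, 4, 6, 7, 7]' --fingers '[0, 0, 0, 0, 0]'

```text
time_s: 7.48
tool_pos: [0.5117, 0.0943, 0.1678]
eef_rot: [0.216, 3.133, 0.0]
contact_force: [1.7, 1.3, 0.2]
opening: -0.001
finger_force: 0.0
```

```bash
python3 - <<'E'
from h import *
go(pw(-.0025,-.226),.081,90+np.degrees(PSI))
d=grab("scene")
cv2.imwrite("pics/s4.png",cv2.resize(d["img"][140:280,210:400,::-1],None,fx=4,fy=4))
E
python3 pins.py
```

```text
t 7.48 pos [0.5117 0.0943 0.1678] press mm [ -21.5 -197.5] yang 82.1 F [1.7 1.3 0.2] op -0.0
 shift mm [-19.  -28.5  86.8] yaw -0.0
pin [232. 170.] 0.118 46.3
pin [299. 170.] 0.121 -48.4
pin [230. 236.] 0.126 138.4
```

View pics/s4.png

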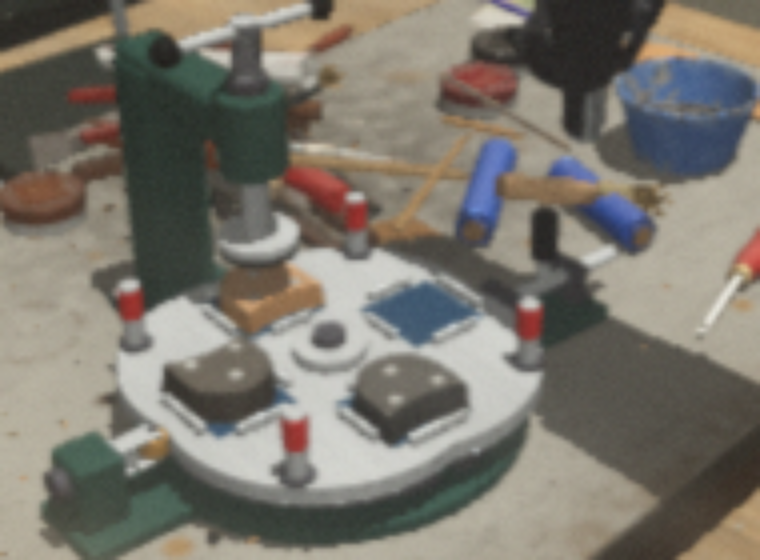

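The tan heel now lies under the pad at crop (272,300). Both black heels are seated at (220,380) and (410,395), and the knob is still drawn at (544,235). I'll descend outside the knob.

send_rows --pt "-10 -16 5" --pt "-19 -29 20" --pt "-19 -29 50" --pt "-19 -29 75" --pt "-19 -29 86" --yaw '[0, 0, 0, 0, 0]' --fingers '[0, 0, 0, 0, 0]'

```text
time_s: 8.0
tool_pos: [0.5244, 0.0649, 0.0782]
eef_rot: [-0.215, -3.131, -0.001]
contact_force: [0.0, -0.9, 0.2]
opening: 0.003
finger_force: 0.0
```

```bash
python3 -c "
from h import *
go(pw(-.0025,-.1845),.081,90+np.degrees(PSI))"
```

```text
t 8.0 pos [0.5244 0.0649 0.0782] press mm [  -5.  -224.8] yang 82.2 F [ 0.  -0.9  0.2] op 0.0
 shift mm [-2.5 40.3 -2.8] yaw 0.0
```

send_rows --pt "-2 8 0" --pt "-2 16 0" --pt "-2 24 0" --pt "-2 30 0" --pt "-2 36 0" --yaw '[0, 0, 0, 0, 0]' --fingers '[0, 0, 0, 0, 0]'

```text
time_s: 8.42
tool_pos: [0.5338, 0.1005, 0.0828]
eef_rot: [0.212, 3.132, -0.001]
contact_force: [-1.2, -4.0, 0.6]
opening: -0.002
finger_force: 2.0
```

```bash
python3 -c "
from h import *
go(pw(-.0025,-.1845),.081,90+np.degrees(PSI))"
```

```text
t 8.42 pos [0.5338 0.1005 0.0828] press mm [  -0.5 -188.3] yang 82.3 F [-1.2 -4.   0.6] op -0.0
 shift mm [2.  3.8 1.7] yaw 0.1
```

Contact is steady at about 4 N, which means the bolt is sliding. I'll push on gently until the stop shows in the force.

send_rows --pt "1 2 0" --pt "1 4 0" --pt "1 6 0" --pt "1 8 0" --pt "1 8 0" --yaw '[0, 0, 0, 0, 0]' --fingers '[0, 0, 0, 0, 0]'

```text
time_s: 8.83
tool_pos: [0.5334, 0.1076, 0.0818]
eef_rot: [0.214, 3.133, -0.001]
contact_force: [0.5, -4.4, 1.9]
opening: 0.0
finger_force: 2.1
```

```bash
python3 -c "
from h import *
go(pw(-.0025,-.1845),.081,90+np.degrees(PSI))"
```

```text
t 8.83 pos [0.5334 0.1076 0.0818] press mm [  -1.9 -181.4] yang 82.2 F [ 0.5 -4.4  1.9] op 0.0
 shift mm [ 0.6 -3.1  0.8] yaw 0.1
```

send_rows --pt "0 2 0" --pt "0 4 0" --pt "0 6 0" --pt "0 7 0" --pt "0 7 0" --yaw '[0, 0, 0, 0, 0]' --fingers '[0, 0, 0, 0, 0]'

```text
time_s: 9.25
tool_pos: [0.5336, 0.1085, 0.082]
eef_rot: [-0.22, -3.133, 0.021]
contact_force: [-9.1, -38.5, 10.9]
opening: 0.001
finger_force: 19.9
```

```bash
python3 -c "
from h import *
go(pw(-.0025,-.1845),.081,90+np.degrees(PSI))
d=grab('top');im=d['img']
b=im.max(2)<60
k,l,s,c=cv2.connectedComponentsWithStats(b.astype(np.uint8))
for i in range(1,k):
    x,y=c[i]
    if s[i,4]>8 and 305<x<360 and 190<y<225: print('dark',s[i],c[i].round(1),inp(onz(d,x,y,.087)).round(4))
"
```

```text
t 9.25 pos [0.5336 0.1085 0.082 ] press mm [  -1.8 -180.4] yang 82.0 F [ -9.1 -38.5  10.9] op 0.0
 shift mm [ 0.7 -4.1  1. ] yaw -0.2
dark [311 190   7  14  78] [313.9 196.3] [ 0.0103 -0.1283]
dark [313 208   4  12  37] [314.7 213.5] [-0.035  -0.1303]
```

The force rose to 38 N with no further travel, so the bolt is on its home stop. I'll back off, rise and check.

send_rows --pt "0 -6 0" --pt "0 -20 0" --pt "0 -35 0" --pt "0 -40 -30" --pt "0 -40 -70" --yaw '[0, 0, 0, 0, 0]' --fingers '[0, 0, 0, 0, 0]'

```text
time_s: 9.72
tool_pos: [0.5256, 0.0746, 0.1482]
eef_rot: [-0.215, -3.127, -0.002]
contact_force: [1.2, -0.8, 0.4]
opening: -0.0
finger_force: 0.0
```

send_rows --pt "0 -15 -30" --pt "0 -30 -60" --pt "0 -30 -60" --pt "0 -30 -60" --pt "0 -30 -60" --yaw '[0, 0, 0, 0, 0]' --fingers '[0, 0, 0, 0, 0]'

```text
time_s: 10.13
tool_pos: [0.5242, 0.0457, 0.2106]
eef_rot: [-0.213, -3.134, -0.001]
contact_force: [0.1, 0.0, -0.5]
opening: -0.002
finger_force: 0.0
```

```bash
python3 - <<'E'
from h import *
go(C,.2)
d=grab("scene")
print("knob pred home/drawn", [((np.array(proj(d,np.r_[p,.087]))-[210,140])*4).round() for p in (np.array([.536,.129]),np.array([.536,.129])+.025*np.array([np.sin(PSI),-np.cos(PSI)]))])
cv2.imwrite("pics/s5.png",cv2.resize(d["img"][140:280,210:400,::-1],None,fx=4,fy=4))
E
python3 pins.py
```

```text
t 10.13 pos [0.5242 0.0457 0.2106] press mm [  -2.5 -244. ] yang 82.2 F [ 0.1  0.  -0.5] op -0.0
 shift mm [ -2.7 243.9  10.8] yaw None
knob pred home/drawn [array([517., 221.]), array([544., 210.])]
pin [232. 170.] 0.118 46.3
pin [299. 170.] 0.121 -48.4
pin [230. 236.] 0.126 138.4
```

View pics/s5.png

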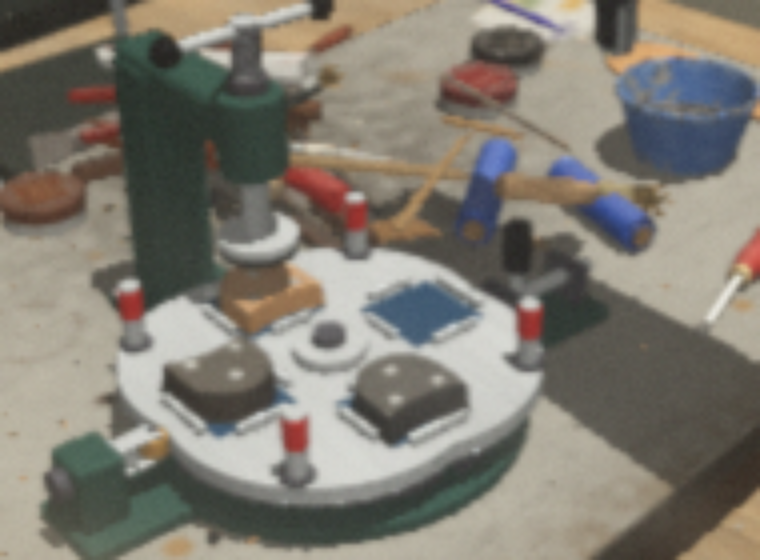

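The knob top is at (517,222), matching the predicted home position of (517,221). The tan heel is under the pad, the other heels are seated, and the arm is clear, so I'll hand in.

```bash
python3 -c "
from bench import ctrl
print(ctrl.hand_in())"
```

```text
the job is handed in; nothing more can be done
None
```

The job is handed in, with no verdict returned: the bolt was drawn and slid fully home again, the dial was turned a quarter turn anticlockwise into its detent with the tan heel under the pad, and the last picture shows all heels seated and the arm clear.

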